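# Nudge a tenoned rail home against the hidden stop of a drilling guide

## Task

The wooden rail lying in the drilling guide has to sit against the sprung stop hidden under the grey hood before it can be drilled. Pick up the mallet standing on the dark board and, pushing only with the mallet's head, nudge the rail into the hood in small gentle taps until you feel it meet the stop: do not ram it against the stop or knock it so that it shoots along, and never touch the rail with the hand itself. Leave the rail resting against the stop, stand the mallet upright on the dark board again and let go, with everything else on the table left where it is.

Things in the scene. Friction and masses are not known exactly. Their poses are not given: they have to be found in the camera images.
- guide: Drilling guide fixed to the table: plywood base 350 x 140 x 12 mm (local x -200 to +150 mm) with a closed blue-grey hood on its rear part (x 0 to 150 mm, 96 mm wide, top 76 mm above the table). Origin: on the table under the middle of the hood's mouth; x runs horizontally into the hood, z up. Two dark strips (x -71 to -1 mm, 64 mm apart inside, tops 32 mm above the table) guide the rail.
- mouth (a point): Middle of the hood's mouth, 72 mm wide and 58 mm high, 41 mm above the table. Out of sight inside is the stop, a sprung plate whose place changes from job to job: its face lies anywhere from 70 to 110 mm inside the mouth. It gives about 1.8 N per mm and bottoms after 10 mm. Only the tenon can reach it. Over 25 N on the tenon is ramming.
- rail: Pale pine rail lying flat on the guide's base, tenon already in the hood's mouth: a block 160 x 60 x 40 mm (long along its x) with a tenon 40 x 36 x 20 mm on its +x end, 10 mm clear of the base. 0.24 to 0.39 kg. Origin: centre of the block's underside; x points into the hood. It slides along the guide with 2 mm play each side; its friction is about 1 to 3 N, which keeps it lightly pressed on the stop.
- rail_end (a point): Centre of the rail's square outer end, the face to be tapped (60 mm wide, 40 mm high): 80 mm behind the rail's origin and 20 mm above its underside. The tenon's tip is 200 mm ahead of it. Sliding the rail faster than 0.25 m/s is shooting it along.
- mallet: Wooden mallet standing on its head with the handle straight up. Head 100 x 60 x 55 mm high (long along its x, striking faces at x = +50 and -50 mm, brass bands); square handle 26 x 26 mm rising from the head's top (55 mm) to 130 mm above the underside, its sides square to x and y. Mass 0.4 kg. Origin: centre of the head's underside; z runs up the handle.
- board: Dark wooden board 180 x 180 x 16 mm fixed flat on the table, on which the mallet stands. Origin: centre of its underside; top at 16 mm.
- bottle: Amber glass bottle, 68 mm across, 240 mm tall, bystander. Origin: centre of its underside.
- bowl: Green glass bowl, 110 mm across, 60 mm high, bystander. Origin: centre of its underside.
- mug: Blue mug, 80 mm across, 95 mm high, bystander. Origin: centre of its underside.
- jar: Glass jar with blue cap, 72 mm across, 100 mm high, bystander. Origin: centre of its underside.
- candlestick: Brass candlestick with candle, foot 80 mm across, 180 mm tall, bystander. Origin: centre of its underside.
- dish: Small green glass dish, 90 mm across, 28 mm high, bystander. Origin: centre of its underside.
- spare_rail: A second rail like the first, lying loose at the far side of the table, bystander. Origin: centre of the block's underside.
Things that resemble listed ones, but are neither listed nor needed, are in the scene too. What is shaped like the rail but pink is not meant.

How it is judged:
On the way, in this order (a step that is already met when the one before it is completed fails the run):
1. the mallet is gripped and lifted clear of the board (contact force between the fingers and mallet above 1 N and contact force between mallet and board below 0.05 N and height (world z) of mallet above 0.018 m), for 0.2 s.
2. with the mallet still held, the rail's tenon presses on the hidden stop (contact force between the fingers and mallet above 1 N and contact force between rail_c1 and anything else above 0.5 N and contact force between mallet and rail above 0.5 N), for 0.05 s.
At the end, for the whole second after the job is handed in: The rail lies flat and still in the guide with its tenon in contact (over 0.3 N) with the hidden stop, and the mallet stands upright (within 0.1 rad) and still on the dark board with its centre at most 85 mm from the board's middle along each side; both are released (contact force between rail_c1 and anything else above 0.3 N and linear speed of each of rail, mallet below 0.01 m/s and angle between rail's own z axis and vertical below 0.05 rad and y of rail in the frame of guide between -0.006 and 0.006 m and x of rail in the frame of guide between -0.06 and 0.02 m and angle between mallet's own z axis and vertical below 0.1 rad and z of mallet in the frame of board between 0.012 and 0.02 m and x of mallet in the frame of board between -0.085 and 0.085 m and y of mallet in the frame of board between -0.085 and 0.085 m); the robot touches nothing.
It fails at once if the rail is rammed: its tenon presses on something with more than 25 N (contact force between rail_c1 and anything else above 25 N).
It fails at once if the rail is knocked along faster than 0.25 m/s (linear speed of rail above 0.25 m/s).
It fails at once if the robot itself touches the rail (contact force between any of the fingers, the arm and rail above 0.5 N).
It fails at once if a bystander is moved by more than 20 mm (distance of any of bottle, bowl, mug, jar, candlestick, dish, spare_rail from where it was at the start of the episode above 0.02 m).
It also fails if it takes over 64 s, if anything falls off the work surface, if the arm or the gripper's body presses on something with over 40 N, if the wrist force passes 120 N, or if a joint passes its speed limit or range.

## Robot

A 6-joint arm with a two-finger parallel gripper is mounted at the origin on the work surface. World frame = base frame: x ahead of the robot, y to its left, z up, the work surface at z = 0. Lengths are in m, angles in rad, forces in N, time in s.
With the tool pointing down it reaches from about 0.35 to 0.725 m from the base axis. Payload 4.3 kg.
Tool frame: the origin (TCP) lies at the very end of the fingers, on their centre line; the grasp point (between the pads) lies 19 mm behind it (r.grip_point_offset is the distance from the TCP to the grasp point, in m); z points along the fingers, y is the line along which they close (so a half turn about z gives the same grasp; the last joint's range is limited). The gripper opens to 85 mm and grips with 20 to 120 N. Pads are 22 mm wide; open, the fingers measure 114 mm over their backs; the gripper's body (76 mm by 85 mm) begins 54 mm behind the grasp point. The pads swing forward as they close: fully open they stand 13 mm farther back than shut.
Start: joints at [1.018, 0.377, 0.081, 1.274, 0, 1.46], TCP at [0.246, 0.52, 0.205] pointing down, gripper open.
Joint ranges: [-2.72, 2.72], [-0.84, 1.66], [-1.02, 1.22], [-1.77, 2.12], [-1.37, 1.28], [-3.14, 3.14]. Speed limits (rad/s): [2.57, 2.57, 3.14, 3.14, 3.14, 3.14].

## Interface

Orientations are given as [roll, pitch, yaw] about the fixed x, y, z axes, in that order (R = Rz(yaw) Ry(pitch) Rx(roll)).
In Python, from plant import sensors, vision, r, spotter gives the robot as it stands. The module is installed in compiled form; this text tells all that it offers.
- The arm moves only by the tool play_rows, never from a script. Its arguments are lists of equal length, an entry for each row: "rot": the turn, a rotation vector about the tool's x, y, z each as a share of 30 degrees, from -1 to 1, a list of three; "xyz": the shift along the tool's x, y, z each as a share of 200 mm, from -1 to 1, a list of three; "hand": the opening, from -1 (shut) to 1 (fully open), so that 0 is half open. A call has 1 to 12 rows; each row is the pose to reach, as a shift and turn from the pose commanded when the call began, along the tool's axes at that moment; what a row does not reach only later rows make up. A row lasts 1/12 s, in which the tool goes at most 41.7 mm and 7.16 degrees, less where a joint would pass 70% of its speed; a pose out of reach is approached as far as the arm can. A call with a number of a shift or a turn outside -1 to 1 is refused whole. A call with a gripper value outside its range is refused whole. The fingers move at their own pace and stop on an object; "squeeze" is the grip in N (left out, the last holds). Time passes only in rows, so rows that repeat a pose let the fingers close. It gives the time, the measured TCP pose, the force, the opening and the grip force at its end, in the units of the state.
- sensors.sense(): the state, without advancing time (a new reading comes with each control period).
- vision.get_image(name): name is "side" or "top"; returns a dict with "img" (480x640x3 uint8, red, green, blue), "camera_matrix" (3x3 intrinsics, pixels), "k1" (the pictures are not rectified: a ray, as slopes to the right and down, at radius r is drawn at 1 + k1 r^2 times it, then the intrinsics apply), "view" (4x4, takes a point from world to camera coordinates). Camera axes: x right, y down, z forward; pixel columns grow to the right and rows downward; lengths in m; the calibration is good to about 2 mm. A picture is of the moment at which its call begins. There is no depth.
- r.hand_in(): hands the job in; it is judged then, once.
Trained networks look in the newest picture that a camera, given by its name, has taken for a name from the list of things; names that differ only in an ending like _2 or _b are one class to them, and where a whole thing is asked for, a point or a joint stands for the part that bears it (a point fixed in the world has none). Each returns a list of dicts, best first, with "p" (0 to 1); they miss things now and then, are a little off and sometimes report something else, mostly with a low value. They report only what shows in the picture. A call takes as long as a camera call. They do not tell look-alikes from the thing itself.
- spotter.recognise(camera, label): "bbox" ([centre column, centre row, width, height] in pixels, round what is visible of it).
The state is a dict: "time": time; "qpos": joint angles; "qvel": joint speeds; "joint_efforts": joint torques, N m; "eef_pos": TCP position; "ee_rot": TCP orientation; "wrist_force": force on the tool from outside, world axes, zero at the start; "torque": the same for the moment, N m; "gripper_width": finger opening in m; "grip_force": force on a finger pad.
Only numpy, scipy, OpenCV 4.12 (cv2) and the standard library are available. Lean on these libraries where they do the work, as an engineer would, in place of code of your own. Each camera call takes 0.05 s, during which the arm holds its last target. There are 200 camera calls.

## Working session

There is one attempt and no reset: what is moved stays moved. The work goes in short steps, Python scripts to look and compute and a tool call to move; the robot and the scene stay as the last step left them, time stands still between calls to the robot, and variables do not carry over. Pictures are saved under pics/ and viewed, at most 10 in all, crops included, and the job is handed in when it is done.

Besides the shell and the picture viewer there is one more tool, called after "Emit:" as name(argument=value, ...) on one line, values as JSON. play_rows: Moves the arm, as the interface text tells. Shift numbers are shares of 200 mm and turn numbers shares of 30 degrees, none past 1 either way. Its arguments: {"type":"object","properties":{"rot":{"type":"array","items":{"type":"array","items":{"type":"number"}}},"xyz":{"type":"array","items":{"type":"array","items":{"type":"number"}}},"hand":{"type":"array","items":{"type":"number"}},"squeeze":{"type":"number"}},"required":["rot","xyz","hand"]}

```bash
mkdir -p pics; cat > h.py <<'E'
import numpy as np,cv2
from plant import sensors,vision,r,spotter
def ray(im,px):
    K=np.array(im["camera_matrix"]);d=np.array([im["k1"],0,0,0,0.])
    V=np.array(im["view"]);R,t=V[:3,:3],V[:3,3]
    u=cv2.undistortPoints(np.array([[px]],float),K,d)[0,0]  # same radial model
    return -R.T@t, R.T@np.array([u[0],u[1],1])
def atz(im,px,z):
    o,d=ray(im,px);return o+d*(z-o[2])/d[2]
def proj(im,P):
    V=np.array(im["view"]);P=np.atleast_2d(P).astype(float)
    return cv2.projectPoints(P,cv2.Rodrigues(V[:3,:3])[0],V[:3,3],np.array(im["camera_matrix"],float),np.array([im["k1"],0,0,0,0.]))[0][:,0]
def save(im,n): cv2.imwrite("pics/"+n,im["img"][:,:,::-1])
E
python3 - <<'E'
from h import *
s=sensors.sense();print(s["time"],s["eef_pos"],s["ee_rot"],s["gripper_width"])
for c in("top","side"):
    im=vision.get_image(c);save(im,c+"0.png");print(c,im["k1"],np.round(ray(im,(320,240)),2).tolist())
    for l in("mallet","board","rail","guide"):
        print(l,[(round(d["p"],2),np.round(d["bbox"]).tolist()) for d in spotter.recognise(c,l)[:3]])
E
```

```text
0.0 [0.24600265 0.5189265  0.20422533] [-3.13950881e+00 -2.13195797e-04  2.69877399e+00] 0.08532992583795271
top -0.01182548486824312 [[0.38, 0.06, 1.36], [0.12, -0.03, -0.99]]
mallet [(0.57, [443.0, 247.0, 26.0, 37.0])]
board [(0.97, [436.0, 251.0, 62.0, 62.0])]
rail [(0.69, [336.0, 231.0, 55.0, 30.0]), (0.67, [425.0, 342.0, 67.0, 58.0])]
guide [(0.62, [316.0, 234.0, 127.0, 60.0])]
side -0.0667168676837156 [[0.32, -1.07, 0.98], [0.15, 0.77, -0.62]]
mallet [(0.6, [342.0, 346.0, 44.0, 50.0])]
board [(0.82, [342.0, 362.0, 86.0, 71.0])]
rail [(0.76, [230.0, 357.0, 71.0, 64.0]), (0.71, [336.0, 265.0, 37.0, 56.0]), (0.61, [334.0, 257.0, 85.0, 103.0])]
guide [(0.73, [334.0, 257.0, 83.0, 106.0])]
```

```bash
python3 - <<'E'
import cv2
a=cv2.imread("pics/top0.png");b=cv2.imread("pics/side0.png")
cv2.imwrite("pics/t1.png",cv2.resize(a[150:400,230:530],None,fx=2.4,fy=2.4,interpolation=cv2.INTER_CUBIC))
cv2.imwrite("pics/s1.png",cv2.resize(b[180:430,180:480],None,fx=2.4,fy=2.4,interpolation=cv2.INTER_CUBIC))
E
```

```text
(no output)
```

View pics/t1.png

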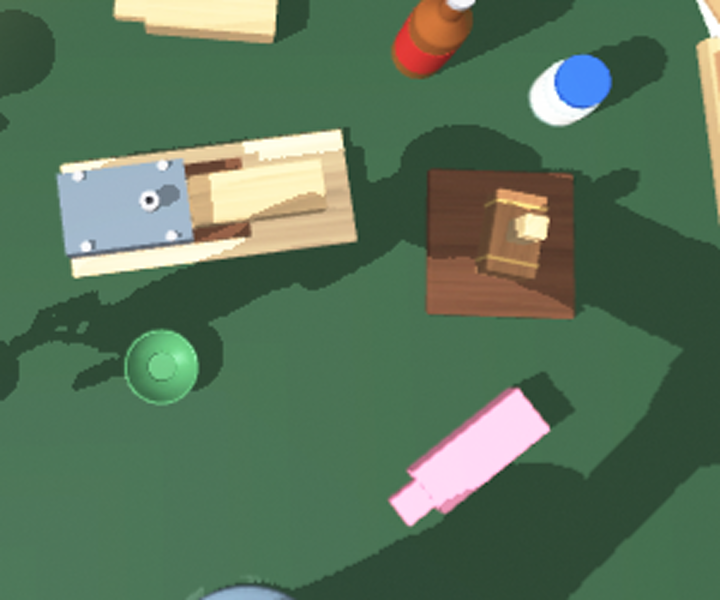

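View pics/s1.png

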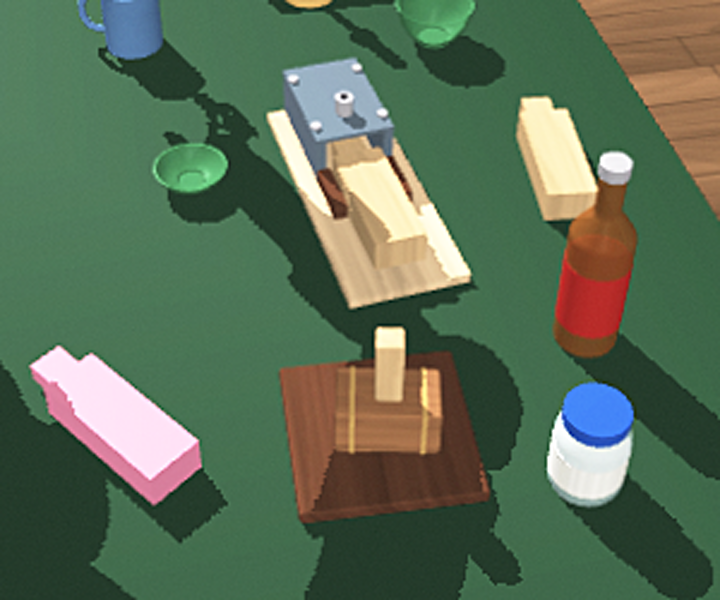

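View pics/top0.png

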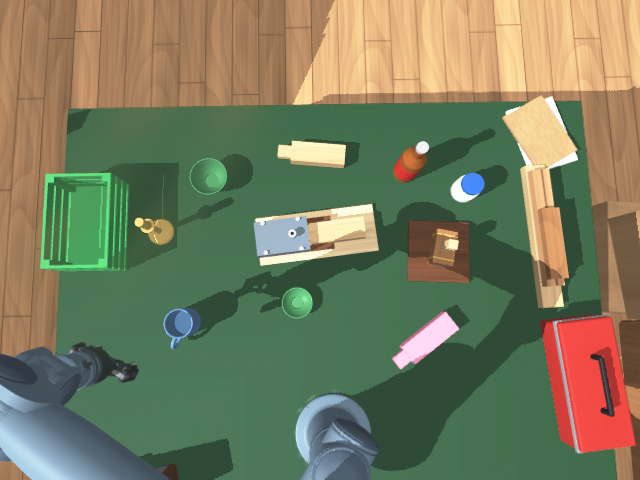

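Top crop: guide base corners are about (342,129), (357,241), (72,277) and (61,164), with the hood at the left (+y). The mallet head is centred at about (517,233) on the board and its handle top at about (533,226). The side view agrees, and the pink block is the decoy.

```bash
cat > m.py <<'E'
from h import *
im=vision.get_image("top");si=vision.get_image("side")
T=lambda p,z:atz(im,np.array(p)/2.4+[230,150]-[.29,.29],z)[:2]
S=lambda p,z:atz(si,np.array(p)/2.4+[180,180]-[.29,.29],z)[:2]
P=lambda n,F,ps,z:print(n,np.round([F(p,z) for p in ps],3).tolist(),"mean",np.round(np.mean([F(p,z) for p in ps],0),4))
P("base",T,[(342,129),(357,241),(72,277),(61,164)],.012)
P("base side near corners",S,[(470,278),(352,307)],.012)
P("board",T,[(428,170),(574,171),(574,318),(428,316)],.016)
P("board side",S,[(280,368),(451,352),(488,492),(304,516)],.016)
P("railend",T,[(322,158),(326,211)],.052)
P("railend side",S,[(425,235),(375,264)],.052)
P("head",T,[(499,189),(548,193),(537,277),(488,272)],.071)
P("handle",T,[(519,211),(550,214),(546,241),(515,238)],.146)
P("handle side top",S,[(375,330),(403,327),(407,345),(375,347)],.146)
E
python3 m.py
```

```text
base [[0.654, -0.133], [0.514, -0.147], [0.475, 0.203], [0.615, 0.216]] mean [0.5645 0.0346]
base side near corners [[0.652, -0.138], [0.516, -0.157]] mean [ 0.584  -0.1472]
board [[0.6, -0.237], [0.595, -0.418], [0.415, -0.407], [0.42, -0.229]] mean [ 0.5076 -0.3226]
board side [[0.426, -0.231], [0.602, -0.242], [0.591, -0.416], [0.419, -0.41]] mean [ 0.5097 -0.3248]
railend [[0.611, -0.102], [0.546, -0.105]] mean [ 0.5784 -0.1036]
railend side [[0.608, -0.102], [0.544, -0.136]] mean [ 0.5763 -0.1194]
head [[0.567, -0.308], [0.561, -0.366], [0.462, -0.347], [0.469, -0.29]] mean [ 0.5145 -0.3277]
handle [[0.531, -0.308], [0.527, -0.342], [0.497, -0.336], [0.501, -0.301]] mean [ 0.5138 -0.3217]
handle side top [[0.503, -0.315], [0.529, -0.316], [0.528, -0.338], [0.499, -0.335]] mean [ 0.5149 -0.3259]
```

Emit:
play_rows(rot=[[0, 0, 0], [0, 0, 0], [0, 0, 0], [0, 0, 0], [0, 0, 0], [0, 0, 0], [0, 0, 0], [0, 0, 0]], xyz=[[-1, -1, 0], [-1, -1, 0], [-1, -1, 0], [-1, -1, 0], [-1, -1, 0], [-1, -1, 0], [-1, -1, 0], [-1, -1, 0]], hand=[1, 1, 1, 1, 1, 1, 1, 1])

```text
time: 1.27
eef_pos: [0.3428, 0.2485, 0.2054]
ee_rot: [-3.14, 0.002, 2.692]
wrist_force: [-0.0, 0.1, -0.3]
gripper_width: 0.0856
grip_force: 0.0
```

Emit:
play_rows(rot=[[0, 0, 0], [0, 0, 0], [0, 0, 0], [0, 0, 0], [0, 0, 0], [0, 0, 0], [0, 0, 0], [0, 0, 0]], xyz=[[-1, -1, 0], [-1, -1, 0], [-1, -1, 0], [-1, -1, 0], [-1, -1, 0], [-1, -1, 0], [-1, -1, 0], [-1, -1, 0]], hand=[1, 1, 1, 1, 1, 1, 1, 1])

```text
time: 1.93
eef_pos: [0.439, -0.018, 0.2054]
ee_rot: [-3.14, 0.003, 2.692]
wrist_force: [0.3, 0.9, 0.1]
gripper_width: 0.0854
grip_force: 0.0
```

Emit:
play_rows(rot=[[0, 0, -0.5], [0, 0, -0.5], [0, 0, -0.5], [0, 0, -0.5], [0, 0, -0.5], [0, 0, -0.5], [0, 0, -0.5], [0, 0, -0.5], [0, 0, -0.5], [0, 0, -0.5]], xyz=[[-1, -1, 0], [-1, -1, 0], [-1, -1, 0], [-1, -1, 0], [-1, -1, 0], [-1, -1, 0], [-1, -1, 0], [-1, -1, 0], [-1, -1, 0], [-1, -1, 0]], hand=[1, 1, 1, 1, 1, 1, 1, 1, 1, 1])

```text
time: 2.77
eef_pos: [0.5315, -0.2785, 0.2048]
ee_rot: [3.14, -0.001, 2.961]
wrist_force: [-0.2, 0.4, 0.0]
gripper_width: 0.0852
grip_force: 0.0
```

Emit:
play_rows(rot=[[0, 0, 0], [0, 0, 0], [0, 0, 0], [0, 0, 0], [0, 0, 0], [0, 0, 0], [0, 0, 0], [0, 0, 0], [0, 0, 0], [0, 0, 0]], xyz=[[0.04, -0.25, 0], [0.04, -0.25, 0], [0.04, -0.25, 0], [0.04, -0.25, 0.15], [0.04, -0.25, 0.3], [0.04, -0.25, 0.4], [0.04, -0.25, 0.5], [0.04, -0.25, 0.57], [0.04, -0.25, 0.63], [0.04, -0.25, 0.63]], hand=[1, 1, 1, 1, 1, 1, 1, 1, 1, 1])

```text
time: 3.6
eef_pos: [0.513, -0.3236, 0.0768]
ee_rot: [3.138, -0.004, 2.963]
wrist_force: [-0.4, 0.1, -0.7]
gripper_width: 0.0855
grip_force: 0.0
```

```bash
python3 - <<'E'
from h import *
im=vision.get_image("side");t=vision.get_image("top")
f=lambda a:cv2.resize(a,None,fx=3,fy=3,interpolation=cv2.INTER_CUBIC)
A=f(im["img"][290:420,260:390,::-1]);B=f(t["img"][180:310,370:500,::-1])
cv2.imwrite("pics/g1.png",np.hstack([A,B]))
E
```

```text
(no output)
```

View pics/g1.png

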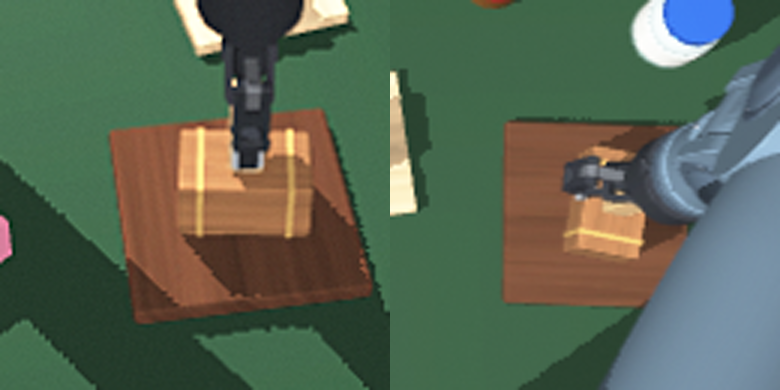

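The fingers straddle the handle, centred between the brass bands at about (248,165) in the left half. I'll close and lift.

Emit:
play_rows(rot=[[0, 0, 0], [0, 0, 0], [0, 0, 0], [0, 0, 0], [0, 0, 0], [0, 0, 0], [0, 0, 0], [0, 0, 0], [0, 0, 0], [0, 0, 0]], xyz=[[0, 0, 0], [0, 0, 0], [0, 0, 0], [0, 0, 0], [0, 0, 0], [0, 0, 0], [0, 0, 0], [0, 0, 0], [0, 0, 0], [0, 0, 0]], hand=[-1, -1, -1, -1, -1, -1, -1, -1, -1, -1], squeeze=80)

```text
time: 4.53
eef_pos: [0.5149, -0.3274, 0.0798]
ee_rot: [3.142, 0.001, 2.961]
wrist_force: [-0.3, 2.4, 5.6]
gripper_width: 0.0253
grip_force: 78.1
```

Emit:
play_rows(rot=[[0, 0, 0], [0, 0, 0], [0, 0, 0], [0, 0, 0], [0, 0, 0], [0, 0, 0], [0, 0, 0], [0, 0, 0], [0, 0, 0], [0, 0, 0]], xyz=[[0, 0, -0.03], [0, 0, -0.07], [0, 0, -0.12], [0, 0, -0.18], [0, 0, -0.25], [0, 0, -0.3], [0, 0, -0.3], [0, 0, -0.3], [0, 0, -0.3], [0, 0, -0.3]], hand=[-1, -1, -1, -1, -1, -1, -1, -1, -1, -1])

```text
time: 5.37
eef_pos: [0.5139, -0.3269, 0.1381]
ee_rot: [3.141, -0.002, 2.961]
wrist_force: [0.2, -0.2, -4.4]
gripper_width: 0.0251
grip_force: 78.2
```

Emit:
play_rows(rot=[[0, 0, 0.2], [0, 0, 0.4], [0, 0, 0.6], [0, 0, 0.8], [0, 0, 1], [0, 0, 1], [0, 0, 1]], xyz=[[0, 0, 0], [0, 0, 0], [0, 0, 0], [0, 0, 0], [0, 0, 0], [0, 0, 0], [0, 0, 0]], hand=[-1, -1, -1, -1, -1, -1, -1])

```text
time: 5.95
eef_pos: [0.5141, -0.327, 0.1384]
ee_rot: [3.142, -0.001, 2.44]
wrist_force: [-0.5, 1.0, -4.4]
gripper_width: 0.0249
grip_force: 78.0
```

Emit:
play_rows(rot=[[0, 0, 0.2], [0, 0, 0.4], [0, 0, 0.6], [0, 0, 0.8], [0, 0, 1], [0, 0, 1], [0, 0, 1]], xyz=[[0, 0, 0], [0, 0, 0], [0, 0, 0], [0, 0, 0], [0, 0, 0], [0, 0, 0], [0, 0, 0]], hand=[-1, -1, -1, -1, -1, -1, -1])

```text
time: 6.53
eef_pos: [0.5144, -0.3272, 0.1389]
ee_rot: [-3.141, -0.001, 1.918]
wrist_force: [0.2, -0.3, -3.6]
gripper_width: 0.0252
grip_force: 78.0
```

Emit:
play_rows(rot=[[0, 0, 0.2], [0, 0, 0.44], [0, 0, 0.44], [0, 0, 0.44], [0, 0, 0.44]], xyz=[[0, 0, 0], [0, 0, 0], [0, 0, 0], [0, 0, 0], [0, 0, 0]], hand=[-1, -1, -1, -1, -1])

```text
time: 6.95
eef_pos: [0.5145, -0.3273, 0.1391]
ee_rot: [-3.142, -0.0, 1.687]
wrist_force: [0.3, -0.9, -3.9]
gripper_width: 0.0252
grip_force: 78.1
```

Emit:
play_rows(rot=[[0, 0, 0], [0, 0, 0], [0, 0, 0], [0, 0, 0], [0, 0, 0], [0, 0, 0], [0, 0, 0], [0, 0, 0], [0, 0, 0], [0, 0, 0], [0, 0, 0]], xyz=[[0.14, 0.1, 0], [0.28, 0.2, 0], [0.42, 0.3, 0], [0.55, 0.38, 0], [0.64, 0.44, 0], [0.64, 0.44, 0.05], [0.64, 0.44, 0.12], [0.64, 0.44, 0.2], [0.64, 0.44, 0.26], [0.64, 0.44, 0.29], [0.64, 0.44, 0.29]], hand=[-1, -1, -1, -1, -1, -1, -1, -1, -1, -1, -1])

```text
time: 7.87
eef_pos: [0.5869, -0.1904, 0.0806]
ee_rot: [-3.14, -0.0, 1.685]
wrist_force: [-0.4, -0.0, -4.0]
gripper_width: 0.0253
grip_force: 78.9
```

```bash
python3 - <<'E'
from h import *
im=vision.get_image("side");t=vision.get_image("top")
f=lambda a:cv2.resize(a,None,fx=3,fy=3,interpolation=cv2.INTER_CUBIC)
A=f(im["img"][210:340,290:420,::-1]);B=f(t["img"][180:310,320:450,::-1])
cv2.imwrite("pics/p1.png",np.hstack([A,B]))
E
```

```text
(no output)
```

View pics/p1.png

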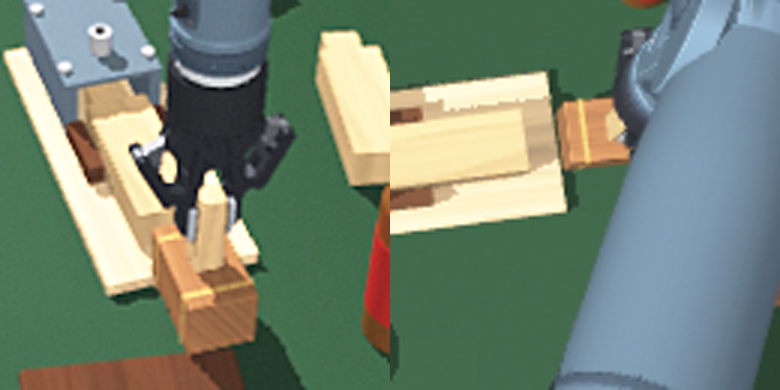

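Left view: the head sits upright behind the rail end. Right view: head front at column about 560, rail end at column about 528, so the gap is about 30 mm, with a slight lateral offset.

```bash
python3 - <<'E'
from h import *
t=vision.get_image("top")
T=lambda p,z:atz(t,np.array(p)/3+[320-.33-390/3,180-.33],z)[:2]
o=np.array([.562,.059]);u=np.array([-.111,.994]);v=np.array([.994,.111])
for n,p,z in[("head",(560,100),.072),("head",(568,168),.072),("rail",(526,110),.052),("rail",(530,172),.052),("base",(548,72),.012),("base",(566,211),.012)]:
    q=T(p,z);print(n,np.round(q,4),np.round([(q-o)@u,(q-o)@v],4))
print(sensors.sense()["time"])
E
```

```text
head [ 0.6137 -0.1355] [-0.199   0.0298]
head [ 0.5486 -0.1407] [-0.197  -0.0354]
rail [ 0.6081 -0.1055] [-0.1686  0.0276]
rail [ 0.548  -0.1073] [-0.1638 -0.0324]
base [ 0.653  -0.1336] [-0.2016  0.0691]
base [ 0.514  -0.1465] [-0.1989 -0.0706]
8.0167
```

Emit:
play_rows(rot=[[0, 0, 0], [0, 0, 0], [0, 0, 0], [0, 0, 0], [0, 0, 0], [0, 0, 0], [0, 0, 0], [0, 0, 0], [0, 0, 0], [0, 0, 0], [0, 0, 0], [0, 0, 0]], xyz=[[0.03, 0, 0], [0.06, 0, 0], [0.08, 0, 0], [0.1, 0, 0], [0.11, 0, 0], [0.12, 0, 0], [0.13, 0, 0], [0.14, 0, 0], [0.15, 0, 0], [0.16, 0, 0], [0.17, 0, 0], [0.18, 0, 0]], hand=[-1, -1, -1, -1, -1, -1, -1, -1, -1, -1, -1, -1])

```text
time: 9.02
eef_pos: [0.5836, -0.1544, 0.0812]
ee_rot: [3.142, -0.0, 1.683]
wrist_force: [0.4, -0.1, -4.9]
gripper_width: 0.0251
grip_force: 79.0
```

Emit:
play_rows(rot=[[0, 0, 0], [0, 0, 0], [0, 0, 0], [0, 0, 0], [0, 0, 0], [0, 0, 0], [0, 0, 0], [0, 0, 0], [0, 0, 0], [0, 0, 0]], xyz=[[0.01, 0, 0], [0.02, 0, 0], [0.03, 0, 0], [0.04, 0, 0], [0.05, 0, 0], [0.06, 0, 0], [0.07, 0, 0], [0.08, 0, 0], [0.09, 0, 0], [0.1, 0, 0]], hand=[-1, -1, -1, -1, -1, -1, -1, -1, -1, -1])

```text
time: 9.85
eef_pos: [0.5814, -0.1346, 0.0812]
ee_rot: [3.142, 0.0, 1.683]
wrist_force: [-0.0, -3.3, -2.9]
gripper_width: 0.0249
grip_force: 78.3
```

Emit:
play_rows(rot=[[0, 0, 0], [0, 0, 0], [0, 0, 0], [0, 0, 0], [0, 0, 0]], xyz=[[0.01, 0, 0], [0.02, 0, 0], [0.03, 0, 0], [0.04, 0, 0], [0.05, 0, 0]], hand=[-1, -1, -1, -1, -1])

```text
time: 10.27
eef_pos: [0.5803, -0.1246, 0.0813]
ee_rot: [3.141, 0.0, 1.683]
wrist_force: [-0.7, -2.9, -4.2]
gripper_width: 0.0251
grip_force: 78.3
```

Emit:
play_rows(rot=[[0, 0, 0], [0, 0, 0], [0, 0, 0]], xyz=[[0.007, 0, 0], [0.014, 0, 0], [0.02, 0, 0]], hand=[-1, -1, -1])

```text
time: 10.52
eef_pos: [0.5798, -0.1207, 0.0812]
ee_rot: [3.142, 0.0, 1.683]
wrist_force: [-0.9, -5.0, -3.2]
gripper_width: 0.025
grip_force: 78.4
```

Emit:
play_rows(rot=[[0, 0, 0], [0, 0, 0]], xyz=[[0.005, 0, 0], [0.01, 0, 0]], hand=[-1, -1])

```text
time: 10.68
eef_pos: [0.5796, -0.1188, 0.0812]
ee_rot: [3.141, 0.0, 1.683]
wrist_force: [-0.1, -4.4, -2.0]
gripper_width: 0.0254
grip_force: 78.4
```

Emit:
play_rows(rot=[[0, 0, 0], [0, 0, 0]], xyz=[[0.006, 0, 0], [0.01, 0, 0]], hand=[-1, -1])

```text
time: 10.85
eef_pos: [0.5794, -0.1167, 0.0812]
ee_rot: [3.142, 0.0, 1.683]
wrist_force: [-0.1, -3.4, -2.8]
gripper_width: 0.0254
grip_force: 78.4
```

Force is still at the friction level, so I'll keep tapping.

Emit:
play_rows(rot=[[0, 0, 0], [0, 0, 0], [0, 0, 0]], xyz=[[0.007, 0, 0], [0.014, 0, 0], [0.02, 0, 0]], hand=[-1, -1, -1])

```text
time: 11.1
eef_pos: [0.5789, -0.1127, 0.0812]
ee_rot: [3.142, 0.0, 1.683]
wrist_force: [-0.3, -2.9, -2.7]
gripper_width: 0.025
grip_force: 78.5
```

Emit:
play_rows(rot=[[0, 0, 0], [0, 0, 0], [0, 0, 0]], xyz=[[0.007, 0, 0], [0.014, 0, 0], [0.02, 0, 0]], hand=[-1, -1, -1])

```text
time: 11.35
eef_pos: [0.5787, -0.1099, 0.0815]
ee_rot: [3.141, 0.003, 1.683]
wrist_force: [-0.9, -7.2, -1.9]
gripper_width: 0.025
grip_force: 78.1
```

Emit:
play_rows(rot=[[0, 0, 0], [0, 0, 0]], xyz=[[0.004, 0, 0], [0.004, 0, 0]], hand=[-1, -1])

```text
time: 11.52
eef_pos: [0.5787, -0.1094, 0.0815]
ee_rot: [3.142, 0.003, 1.683]
wrist_force: [-0.6, -6.5, -2.4]
gripper_width: 0.0252
grip_force: 78.1
```

Emit:
play_rows(rot=[[0, 0, 0], [0, 0, 0], [0, 0, 0]], xyz=[[0.005, 0, 0], [0.01, 0, 0], [0.01, 0, 0]], hand=[-1, -1, -1])

```text
time: 11.77
eef_pos: [0.5786, -0.1083, 0.0817]
ee_rot: [3.141, 0.005, 1.682]
wrist_force: [-1.0, -9.2, -2.2]
gripper_width: 0.0252
grip_force: 77.9
```

Force rises with travel, so the stop is met. I'll back off gently.

Emit:
play_rows(rot=[[0, 0, 0], [0, 0, 0], [0, 0, 0], [0, 0, 0], [0, 0, 0], [0, 0, 0], [0, 0, 0], [0, 0, 0], [0, 0, 0], [0, 0, 0], [0, 0, 0], [0, 0, 0]], xyz=[[-0.005, 0, 0], [-0.01, 0, 0], [-0.015, 0, 0], [-0.02, 0, 0], [-0.03, 0, 0], [-0.06, 0, 0], [-0.12, 0, 0], [-0.2, 0, 0], [-0.3, 0, -0.05], [-0.4, 0, -0.15], [-0.45, 0, -0.25], [-0.45, 0, -0.3]], hand=[-1, -1, -1, -1, -1, -1, -1, -1, -1, -1, -1, -1])

```text
time: 12.77
eef_pos: [0.5898, -0.2, 0.1436]
ee_rot: [3.138, 0.003, 1.679]
wrist_force: [0.7, -0.6, -3.8]
gripper_width: 0.025
grip_force: 79.2
```

Emit:
play_rows(rot=[[0, 0, 0], [0, 0, 0], [0, 0, 0], [0, 0, 0], [0, 0, 0], [0, 0, 0], [0, 0, 0], [0, 0, 0], [0, 0, 0], [0, 0, 0], [0, 0, 0], [0, 0, 0]], xyz=[[-0.12, -0.1, 0], [-0.25, -0.2, 0], [-0.4, -0.3, 0], [-0.5, -0.4, 0], [-0.58, -0.455, 0], [-0.58, -0.455, 0], [-0.58, -0.455, 0.08], [-0.58, -0.455, 0.16], [-0.58, -0.455, 0.22], [-0.58, -0.455, 0.27], [-0.58, -0.455, 0.3], [-0.58, -0.455, 0.3]], hand=[-1, -1, -1, -1, -1, -1, -1, -1, -1, -1, -1, -1])

```text
time: 13.77
eef_pos: [0.5109, -0.3204, 0.0807]
ee_rot: [3.142, -0.001, 1.684]
wrist_force: [0.4, 0.4, -3.6]
gripper_width: 0.0251
grip_force: 79.4
```

Emit:
play_rows(rot=[[0, 0, 0], [0, 0, 0], [0, 0, 0]], xyz=[[0, 0, 0.005], [0, 0, 0.01], [0, 0, 0.01]], hand=[-1, -1, -1])

```text
time: 14.02
eef_pos: [0.5114, -0.3211, 0.0799]
ee_rot: [3.14, 0.001, 1.683]
wrist_force: [0.6, 1.8, -1.0]
gripper_width: 0.0248
grip_force: 79.8
```

Touching now. A little more, then I'll open.

Emit:
play_rows(rot=[[0, 0, 0], [0, 0, 0], [0, 0, 0]], xyz=[[0, 0, 0.003], [0, 0, 0.005], [0, 0, 0.005]], hand=[-1, -1, -1])

```text
time: 14.27
eef_pos: [0.5115, -0.3211, 0.0798]
ee_rot: [3.14, 0.001, 1.683]
wrist_force: [-1.6, 2.5, 5.5]
gripper_width: 0.0255
grip_force: 80.8
```

Emit:
play_rows(rot=[[0, 0, 0], [0, 0, 0], [0, 0, 0], [0, 0, 0], [0, 0, 0], [0, 0, 0], [0, 0, 0], [0, 0, 0]], xyz=[[0, 0, 0], [0, 0, 0], [0, 0, 0], [0, 0, 0], [0, 0, 0], [0, 0, 0], [0, 0, 0], [0, 0, 0]], hand=[-0.2, 0.2, 0.5, 1, 1, 1, 1, 1])

```text
time: 14.93
eef_pos: [0.5108, -0.321, 0.0781]
ee_rot: [3.142, -0.0, 1.683]
wrist_force: [0.4, -0.0, -0.8]
gripper_width: 0.0854
grip_force: 0.0
```

Emit:
play_rows(rot=[[0, 0, 0], [0, 0, 0], [0, 0, 0], [0, 0, 0], [0, 0, 0], [0, 0, 0], [0, 0, 0], [0, 0, 0], [0, 0, 0], [0, 0, 0], [0, 0, 0], [0, 0, 0]], xyz=[[0, 0, -0.05], [0, 0, -0.15], [0, 0, -0.3], [0, 0, -0.45], [0, 0, -0.6], [0, 0, -0.75], [-0.2, 0, -0.75], [-0.4, 0, -0.75], [-0.6, -0.1, -0.75], [-0.8, -0.2, -0.75], [-0.8, -0.2, -0.75], [-0.8, -0.2, -0.75]], hand=[1, 1, 1, 1, 1, 1, 1, 1, 1, 1, 1, 1])

```text
time: 15.93
eef_pos: [0.4873, -0.4873, 0.2278]
ee_rot: [-3.141, 0.0, 1.679]
wrist_force: [0.7, 0.5, -0.1]
gripper_width: 0.0855
grip_force: 0.0
```

```bash
python3 - <<'E'
from h import *
im=vision.get_image("side");t=vision.get_image("top")
f=lambda a:cv2.resize(a,None,fx=1.9,fy=1.9,interpolation=cv2.INTER_CUBIC)
cv2.imwrite("pics/e1.png",np.hstack([f(im["img"][190:420,260:460,::-1]),f(t["img"][150:380,260:470,::-1])]))
E
```

```text
(no output)
```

View pics/e1.png

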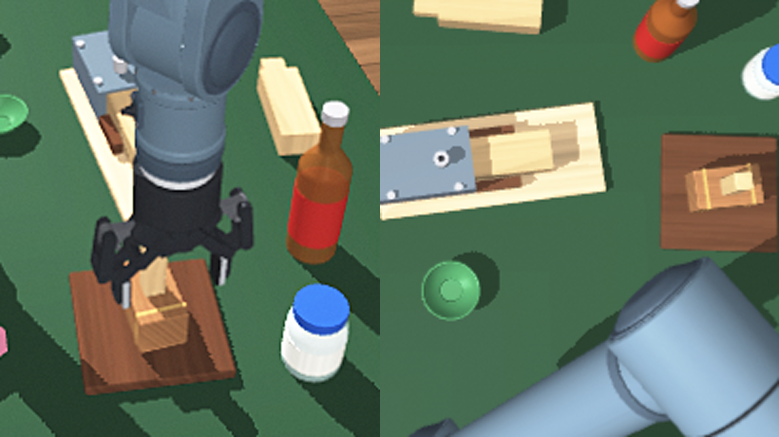

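The mallet stands upright on the board, with its head at about (725,187) in the right half. The rail lies straight in the guide, and the bottle, jar, dish and spare rail are where they were. I'll hand in.

```bash
python3 -c "
from plant import r
print(r.hand_in())"
```

```text
the job is handed in; nothing more can be done
None
```

The job is handed in with no verdict returned: the force readings showed the rail meeting the sprung stop at about 9 N on the wrist, and the last pictures show the rail still straight in the guide, the mallet released upright on the dark board, and the bystanders in view undisturbed.

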